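# Settle the rocking tote tray and shut the site chest

### The arm

A 6-joint arm with a two-finger parallel gripper is mounted at the origin on the work surface. World frame = base frame: x ahead of the robot, y to its left, z up, the work surface at z = 0. Lengths are in m, angles in rad, forces in N, time in s.
With the tool pointing down it reaches from about 0.4 to 0.925 m from the base axis. Payload 12.5 kg.
Tool frame: the origin (TCP) lies between the finger pads; the fingertips stand ahead of it and the grasp point (between the pads) lies 5 mm behind it (manip.finger_overhang is the z of the fingertips in the tool frame, in m); z points along the fingers, x is the direction in which the jaws open and shut, and the axes are right-handed (so a half turn about z gives the same grasp; the last joint's range is limited). The gripper opens to 95 mm and grips with 3 to 60 N. Pads are 20 mm wide; open, the fingers measure 119 mm over their backs; the gripper's body (75 mm by 180 mm) begins 59 mm behind the grasp point.
Start: joints at [-1.29, 0.491, 1.559, -0, 1.092, -0.106], TCP at [0.236, -0.579, 0.229] pointing down, gripper open.
Joint ranges: [-3.1, 3.1], [-0.84, 2.19], [0.05, 2.79], [-1.13, 4.28], [0.06, 2.93], [-2.69, 2.69]. Speed limits (rad/s): [2.22, 2.22, 2.79, 3.14, 3.14, 3.14].

### API

Orientations are given as a unit quaternion [x, y, z, w].
In Python, from workcell import manip, cams gives the robot as it stands.
- The arm moves only by the shell command python3 -m crank 'ROWS' [FORCE]. ROWS is JSON, a list of rows, each a list of 3 entries, a list of its own where there are three numbers: the closure, from 0 (fully open) to 1 (shut), then the shift along the tool's x, y, z in cm, then the turn about the tool's z in degrees. In form: [[claw, [tx, ty, tz], spin], ...]. A call has 1 to 10 rows; each row shifts and turns the commanded pose from where the row before left it, along the tool's axes as they then stand; what a row does not reach is not made up. A row lasts 1/8 s, in which the tool goes at most 62.5 mm and 10.7 degrees, less where a joint would pass 70% of its speed; a pose out of reach is approached as far as the arm can. A call with a gripper value outside its range is refused whole. The fingers move at their own pace and stop on an object; FORCE is the grip in N (left out, the last holds). Time passes only in rows, so rows that do not move let the fingers close. It gives the time, the measured TCP pose, the force and the opening at its end, in the units of the state.
- manip.read_state(): the state, without advancing time (a new reading comes with each control period).
- cams.capture(name): name is "side" or "top" or "wrist"; returns the picture (384x512x3 uint8, red, green, blue); there is no depth.
- cams.get_calibration(name): a dict with "fovy" (degrees; the focal length in pixels is half the picture's height over the tangent of half this angle, whatever the lens; pixels are square), "cx", "cy" (the principal point, pixels), "position" and "attitude" of the camera in the world. Camera axes: x right, y up, looking along -z (the intrinsics and any distortion apply to the point x, -y, -z); pixel columns grow to the right and rows downward; lengths in m; the calibration is good to about 2 mm. A picture is of the moment at which its call begins: read the wrist's pose just before it. get_calibration takes no time and is no camera call; for the wrist camera it gives the pose at the moment of the call.
- manip.hand_in(): hands the job in, once; it reports no verdict.
Trained networks look in the newest picture that a camera, given by its name, has taken for a name from the list of things; names that differ only in an ending like _2 or _b are one class to them, and where a whole thing is asked for, a point or a joint stands for the part that bears it (a point fixed in the world has none). Each returns a list of dicts, best first, with "p" (0 to 1); they miss things now and then, are a little off and sometimes report something else, mostly with a low value. They report only what shows in the picture. A call takes as long as a camera call.
- cams.search_frame(camera, query): "position" ([column, row] in pixels, amid what is visible of it).
- cams.cut_out(camera, query): "region" (384x512 bool, what is visible of it) and "position" ([column, row] in pixels, amid what is visible of it).
The state is a dict: "time": time; "qpos": joint angles; "joint_vel": joint speeds; "joint_torque": joint torques, N m; "eef_pos": TCP position; "tool_rot": TCP orientation; "ft_force": force on the tool from outside, world axes, zero at the start; "torque": the same for the moment, N m; "gripper_width": finger opening in m.
Only numpy, scipy, OpenCV 4.12 (cv2) and the standard library are available. Lean on these libraries where they do the work, as an engineer would, in place of code of your own. Each camera call takes 0.05 s, during which the arm holds its last target. There are 200 camera calls.

### The job

The footed tote tray in the open chest was put back crooked: two of its feet stand up on the floor battens, so it rocks and the lid cannot shut over it. Turn the tray where it stands by its handle, without lifting it out, until all four feet are down on the chest floor between the battens; then break the folding lid stay at its knee and lower the lid until it is fully shut. Leave the goods standing around the chest where they are.

Things in the scene. Friction and masses are not known exactly. Their poses are not given: they have to be found in the camera images.
- chest: Fixed open aluminium chest, 320 (its x) by 222 (its y) by 110 mm high; origin at the centre of its underside, z up, turned at most 0.28 rad from the world axes. Walls 8 mm; floor surface 8 mm above the underside; inside 304 by 206 mm. The lid is hinged on top of the -y long wall; the folding stay is inside the +x end.
- batten_left (a point): Middle of the top of the wooden floor batten on the chest's +y side; a second one mirrors it on the -y side. Each is 9 mm high, 26 mm wide and runs the whole inner length along the chest's x. Their inner edges are 70 mm either side of the chest's centre line (y = 0); the tray's feet belong between them.
- tray_grip (a point): Centre of the tote tray's handle bar, axes the tray's (z up). The bar runs along the tray's y over its middle: 110 mm long, 24 wide, 20 high, centre 89 mm above the soles of the feet; seated, it is 97 mm above the chest's underside. At the start the tray is turned 0.31 to 0.48 rad anticlockwise (seen from above) from the chest's x and tilted about 0.1 rad.
- tray_mid (a point): Middle of the black tray's floor, 20 mm above the soles. Tray 174 (its x) by 126 mm (its y), rim 59 mm above the soles, 0.5 to 0.9 kg; four rubber feet 16 mm across and 16 high at x +-78, y +-54 mm. At the start two diagonal feet stand on the battens and it rocks; with all four on the floor its x is within 0.12 rad of the chest's.
- lid_hinge (a point): Middle of the lid's hinge line: chest x 0, y -111, z 112 mm. Axes as the chest's; the hinge line is along x.
- lid_edge (a point): Middle of the lid's free edge on its outer face, 222 mm from the hinge. The lid is a plate 8 mm thick, 326 mm long, at the start about upright, outer face to the chest's -y; it shuts by swinging to +y. Its y axis points from hinge to free edge, its z out of the outer face. Stiff hinge: it stays where left above about 60 degrees open, below that it sinks slowly by itself.
- lid (a joint): Swing of the lid in rad: 0 propped open by the stay (3 degrees past upright), 1.62 fully shut.
- knee_stud (a point): Middle of the thumb stud at the stay's knee: steel cylinder 18 mm across, 24 mm long along the chest's x, at the start 172 mm above the chest's underside and 74 mm in front (+y) of the hinge line. To break the stay press the stud, a few newtons, down and towards the lid: it swings on a circle of 107 mm radius about stay_pivot. In the first 35 mm the lid follows less than 0.3 rad.
- stay_pivot (a point): Lower pin of the stay on the inside of the chest's +x end wall, 88 mm above the underside; axes as the chest's. The stay is two flat steel bars, each 107 mm between pins, 16 by 4 mm, from the end wall to the lid, locked a little past straight: the lid cannot be shut by pushing it until the knee is broken. It folds towards the lid hinge.
- stay_knee (a joint): Bend of the stay's knee in rad: 0 locked straight, grows as it folds, about 3 with the lid shut; broken beyond 0.35.
- bin_mid (a point): Bystander: middle of a yellow stacking bin of bolts, 160 by 100 by 75 mm
- carton_mid (a point): Bystander: middle of a small carton, 130 by 90 by 60 mm
- jar_mid (a point): Bystander: middle of a glass jar, 72 mm across, 95 mm high
- cartridge_mid (a point): Bystander: a sealant cartridge lying down, 48 mm across, 230 mm long; the point is the middle of its 200 mm barrel
- spray_mid (a point): Bystander: middle of an upright spray can, 64 mm across, 190 mm high
- tape_mid (a point): Bystander: middle of a roll of tape lying flat, 100 mm across, 48 mm high
- hammer_mid (a point): Bystander: middle of a hammer lying flat, 260 mm long, 26 mm high

How it is judged:
By the outcome, as a careful person would: the job done as asked, in the order asked, and still so for the second after the job is handed in, with the robot touching nothing.
It also fails if it takes over 51 s, if anything falls off the work surface, if the arm or the gripper's body presses on something with over 40 N, if the wrist force passes 120 N, or if a joint passes its speed limit or range.

## Working session

There is one attempt and no reset: what is moved stays moved. The work goes in short steps, Python scripts to look and compute and a shell command to move; the robot and the scene stay as the last step left them, time stands still between calls to the robot, and variables do not carry over. Pictures are saved under pics/ and viewed, about 8 in all and at most 12, crops included, and the job is handed in when it is done.

```bash
mkdir -p pics; ls
python3 - <<'E'
from workcell import manip, cams
import cv2, numpy as np
print(manip.read_state(), manip.finger_overhang)
for c in ("side","top","wrist"):
    k=cams.get_calibration(c); print(c,k)
    im=cams.capture(c); cv2.imwrite(f"pics/{c}0.png",im[:,:,::-1])
    if c=="wrist": continue
    for n in ["chest","batten_left","tray_grip","tray_mid","lid_hinge","lid_edge","knee_stud","stay_pivot","bin_mid","carton_mid","jar_mid","cartridge_mid","spray_mid","tape_mid","hammer_mid"]:
        print(c,n,[(np.round(r["position"]).tolist(),round(r["p"],2)) for r in cams.search_frame(c,n)[:2]])
a=cv2.imread("pics/side0.png");b=cv2.imread("pics/top0.png")
cv2.imwrite("pics/both.png",cv2.resize(np.vstack([a,b]),(0,0),fx=.78,fy=.78))
E
```

```text
pics
{'time': 0.0, 'qpos': array([-1.28958644e+00,  4.91558492e-01,  1.55947041e+00, -1.46346418e-05,
        1.09165304e+00, -1.05597550e-01]), 'joint_vel': array([ 6.00052982e-05,  2.13224344e-05, -7.75160957e-04,  1.96084706e-03,
       -4.12479778e-04,  1.40700559e-03]), 'joint_torque': array([ 1.03582970e-03, -6.12654519e+01, -2.58175188e+01,  6.93230052e-02,
        4.82387957e-02, -1.29408932e-04]), 'eef_pos': array([ 0.23572703, -0.57859667,  0.22805518]), 'tool_rot': array([ 8.29831156e-01, -5.58014297e-01, -4.21579326e-04, -3.44889313e-04]), 'ft_force': array([ 0.14681237, -0.54959108,  0.41042214]), 'torque': array([-0.02298586,  0.04654715, -0.00154491]), 'gripper_width': 0.0954085381529888} 0.014
side {'fovy': 44.83206169724505, 'cx': 247.2696239377666, 'cy': 198.22318281485306, 'position': array([ 1.02721526, -0.94518061,  1.05803913]), 'attitude': array([0.40301782, 0.10597866, 0.22226814, 0.88144315])}
side chest [([240.0, 239.0], 0.59), ([323.0, 273.0], 0.2)]
side batten_left [([239.0, 234.0], 0.75)]
side tray_grip [([268.0, 248.0], 0.72), ([242.0, 237.0], 0.59)]
sid
[... 1032 characters left out ...]
], 0.78), ([280.0, 200.0], 0.58)]
top knee_stud [([282.0, 162.0], 0.51)]
top stay_pivot [([281.0, 200.0], 0.81)]
top bin_mid [([147.0, 254.0], 0.61)]
top carton_mid [([148.0, 198.0], 0.9), ([342.0, 245.0], 0.22)]
top jar_mid [([167.0, 169.0], 0.54), ([148.0, 255.0], 0.32)]
top cartridge_mid [([248.0, 140.0], 0.79), ([281.0, 200.0], 0.15)]
top spray_mid [([340.0, 168.0], 0.62)]
top tape_mid [([342.0, 246.0], 0.66)]
top hammer_mid [([281.0, 201.0], 0.67), ([349.0, 199.0], 0.6)]
wrist {'fovy': 63.934948940799146, 'cx': 250.24833960652205, 'cy': 189.91678338555596, 'position': array([ 0.31027203, -0.54895774,  0.38469736]), 'attitude': array([-0.11770922,  0.07979524, -0.55230004,  0.82142676])}
```

Run:
```python
import cv2,numpy as np
a=cv2.imread("pics/side0.png")[130:350,120:370];b=cv2.imread("pics/top0.png")[110:290,130:380]
cv2.imwrite("pics/c.png",np.hstack([cv2.resize(a,(400,352),interpolation=2),cv2.resize(b,(400,288),interpolation=2) if 0 else cv2.copyMakeBorder(cv2.resize(b,(400,288),interpolation=2),0,64,0,0,0)]))
cv2.imwrite("pics/side_z.png",cv2.resize(a,(680,598),interpolation=2))
cv2.imwrite("pics/top_z.png",cv2.resize(b,(800,576),interpolation=2))
```

```text
(no output)
```

View pics/side_z.png

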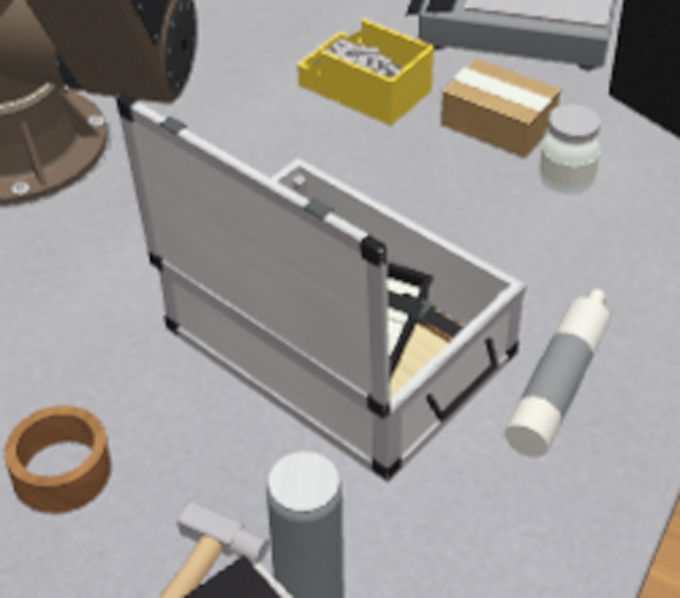

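View pics/top_z.png

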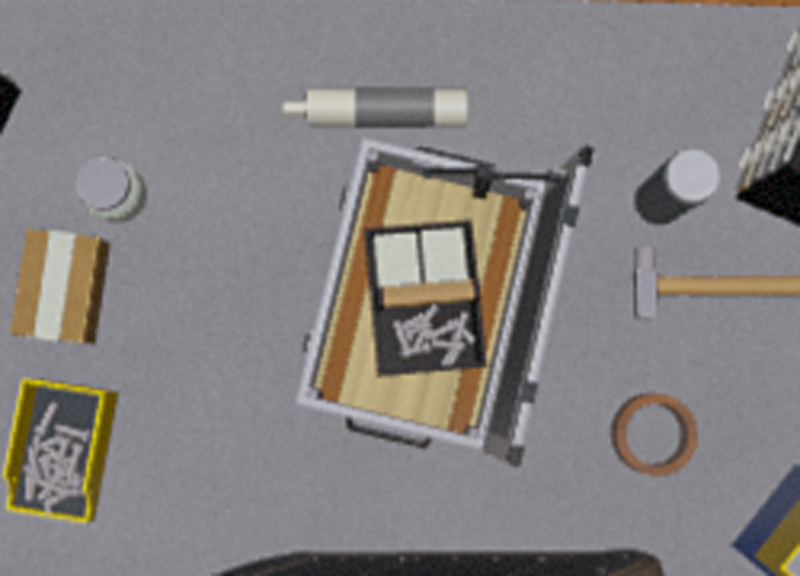

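Side view: the lid is upright, with the hinge side facing the camera and the chest's +x end towards the cartridge. Top view: the chest is turned clockwise, the handle bar is at about crop pixel (428,294) and the knee stud at about (482,180). Next I fit the poses.

```bash
cat > h.py <<'E'
import numpy as np, cv2
from scipy.spatial.transform import Rotation as R
from scipy.optimize import least_squares
from workcell import manip, cams
def proj(k,P):
    p=R.from_quat(k["attitude"]).inv().apply(np.atleast_2d(P)-k["position"])
    f=192/np.tan(np.radians(k["fovy"])/2)
    return np.c_[k["cx"]+f*p[:,0]/-p[:,2], k["cy"]+f*p[:,1]/p[:,2]]
def back(k,uv,z):
    f=192/np.tan(np.radians(k["fovy"])/2)
    d=R.from_quat(k["attitude"]).apply([(uv[0]-k["cx"])/f,-(uv[1]-k["cy"])/f,-1])
    return k["position"]+d*(z-k["position"][2])/d[2]
def W(pose,P):  # chest -> world
    return R.from_euler('z',pose[2]).apply(P)+[pose[0],pose[1],0]
def inv(pose,P): return R.from_euler('z',-pose[2]).apply(np.array(P)-[pose[0],pose[1],0])
E
python3 - <<'E'
from h import *
T=cams.get_calibration("top");S=cams.get_calibration("side")
ly,lz=-.111-.222*np.sin(.052),.112+.222*np.cos(.052)
t=[((.16,.111,.11),244.1,153.8),((-.16,.111,.11),223.1,235.6),((.163,ly,lz),314.4,156.9),((-.163,ly,lz),292.5,254.4)]
s=[((.16,.111,.11),312.3,235.9),((.16,-.111,0),262.6,305.7),((-.16,-.111,0),182.5,250.6),((.163,ly,lz),257.9,220.1),((-.163,ly,lz),166,167.9),((-.16,.111,.11),229.2,189.9)]
def f(p): return np.r_[(proj(T,W(p,np.array([a[0] for a in t])))-[a[1:] for a in t]).ravel(),(proj(S,W(p,np.array([a[0] for a in s])))-[a[1:] for a in s]).ravel()]
r=least_squares(f,[.43,-.13,-.24],loss="soft_l1"); print(r.x,np.round(r.fun.reshape(-1,2),1)); p=r.x
np.save("chest.npy",p)
def show(n,uv,z):
    w=back(T,uv,z); print(n,np.round(w,3),np.round(inv(p,w),3))
show("grip",(263,200),.108); show("grip2",(130+428/3.2,110+294/3.2),.108)
e=[back(T,(130+u/3.2,110+v/3.2),.10)for u,v in((383,294),(472,290))]
d=e[0]-e[1]; print("bar ends",e,"yaw tray-y",np.arctan2(d[1],d[0])-np.pi/2, "rel",np.arctan2(d[1],d[0])-np.pi/2-p[2])
cs=[back(T,(130+u/3.2,110+v/3.2),.07)for u,v in((367,230),(378,376),(486,365),(470,222))]
print("tray corners",np.round(cs,3),"mid",np.round(inv(p,np.mean(cs,0)),3)); d=cs[0]-cs[1]; d2=cs[3]-cs[2];print("yaw",np.arctan2(d[1],d[0]),np.arctan2(d2[1],d2[0]))
show("stud",(130+482/3.2,110+180/3.2),.172)
for n,z,uv in (("bin",.037,(147,254)),("carton",.03,(148,198)),("jar",.05,(167,169)),("cart",.024,(248,142)),("spray",.19,(346,165)),("tape",.048,(335,245)),("hammer",.02,(349,199))): show(n,uv,z)
im=cv2.imread("pics/top0.png");im=cv2.resize(im,(0,0),fx=3,fy=3)
for z in(0,.11):
    c=proj(T,W(p,np.array([[a*.16,b*.111,z]for a,b in((1,1),(1,-1),(-1,-1),(-1,1))])))
    cv2.polylines(im,[np.int32(c*3)],1,(0,0,255),1)
c=proj(T,W(p,np.array([(.16,-.037,.172),(.148,-.037,.172)])));cv2.polylines(im,[np.int32(c*3)],0,(0,255,0),2)
cv2.imwrite("pics/ov.png",im[400:800,560:1060])
print(manip.read_state()["time"])
E
```

```text
[ 0.55486518 -0.10993855 -0.21863557] [[ 0.6 -0.3]
 [ 0.6 -0.2]
 [-1.1 -1.4]
 [-2.7  0.4]
 [-0.4 -0.9]
 [-0.9  1.5]
 [-0.7  0.4]
 [ 3.4  1.5]
 [-1.  -2.6]
 [ 0.3 -1.3]]
grip [ 0.559 -0.11   0.108] [0.004 0.001 0.108]
grip2 [ 0.552 -0.113  0.108] [-0.002 -0.004  0.108]
bar ends [array([ 0.55119476, -0.06000089,  0.1       ]), array([ 0.55859569, -0.16539859,  0.1       ])] yaw tray-y 0.07010408887571429 rel 0.28873966236309
tray corners [[ 0.631 -0.038  0.07 ]
 [ 0.455 -0.056  0.07 ]
 [ 0.471 -0.186  0.07 ]
 [ 0.644 -0.163  0.07 ]] mid [-0.004 -0.002  0.07 ]
yaw 0.10285123188599335 0.1299973113821707
stud [ 0.678 -0.17   0.172] [ 0.134 -0.032  0.172]
bin [0.343 0.335 0.037] [-0.303  0.388  0.037]
carton [0.562 0.345 0.03 ] [-0.091  0.445  0.03 ]
jar [0.677 0.271 0.05 ] [0.037 0.398 0.05 ]
cart [ 0.801 -0.045  0.024] [0.226 0.116 0.024]
spray [ 0.686 -0.405  0.19 ] [ 0.192 -0.259  0.19 ]
tape [ 0.395 -0.396  0.048] [-0.094 -0.314  0.048]
hammer [ 0.579 -0.457  0.02 ] [ 0.099 -0.334  0.02 ]
1.65
```

View pics/ov.png

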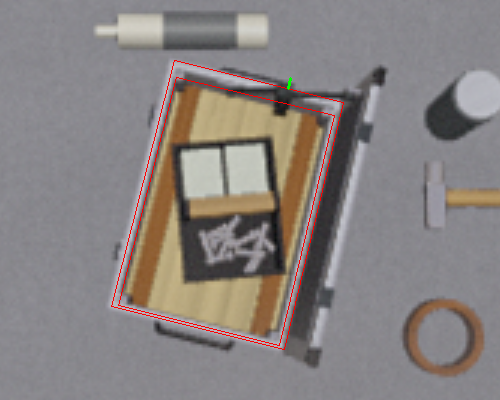

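```bash
python3 -m crank '[[0,[0,0,-2.5],-10.5],[0,[0,0,-2.5],-10.5],[0,[0,0,-2.5],-10.5],[0,[0,0,-2.5],-10.5],[0,[0,0,-2.5],-10.5],[0,[0,0,-2.5],-10.5],[0,[0,0,-1],-10.5]]' && python3 -m crank '[[0,[3.69,-4.31,0],0],[0,[3.69,-4.31,0],0],[0,[3.69,-4.31,0],0],[0,[3.69,-4.31,0],0],[0,[3.69,-4.31,0],0],[0,[3.69,-4.31,0],0],[0,[3.69,-4.31,0],0],[0,[3.69,-4.31,0],0],[0,[3.69,-4.31,0],0],[0,[3.69,-4.31,0],0]]'
python3 - <<'E'
from h import *
s=manip.read_state();k=cams.get_calibration("wrist");im=cams.capture("wrist")
cv2.imwrite("pics/w1.png",cv2.resize(im,(0,0),fx=1.5,fy=1.5)[:,:,::-1])
np.save("w1.npy",dict(k),allow_pickle=True)
print(s["time"],s["eef_pos"],np.degrees(R.from_quat(s["tool_rot"]).as_euler("xyz")),k)
for n in("tray_grip","knee_stud"):
  for r in cams.search_frame("wrist",n)[:2]: print(n,r)
E
```

```text
time: 2.52
eef_pos: [0.2358, -0.5789, 0.3903]
tool_rot: [0.999, 0.052, 0.0, 0.001]
ft_force: [0.4, -0.7, -0.5]
gripper_width: 0.095
time: 3.78
eef_pos: [0.5613, -0.1118, 0.3888]
tool_rot: [0.999, 0.049, 0.0, 0.0]
ft_force: [-0.6, 0.3, 0.2]
gripper_width: 0.0949
3.775 [ 0.56128009 -0.11180847  0.38880111] [ 1.79984201e+02 -2.16249329e-02  5.66238381e+00] {'fovy': 63.934948940799146, 'cx': 250.24833960652205, 'cy': 189.91678338555596, 'position': array([ 0.55422205, -0.03276208,  0.54482374]), 'attitude': array([-0.14154983, -0.00690196,  0.04890398,  0.98869834])}
tray_grip {'position': [239.4, 148.0], 'p': 0.71}
tray_grip {'position': [224.3, 203.8], 'p': 0.19}
knee_stud {'position': [340.1, 210.4], 'p': 0.87}
knee_stud {'position': [221.2, 204.4], 'p': 0.72}
```

View pics/w1.png

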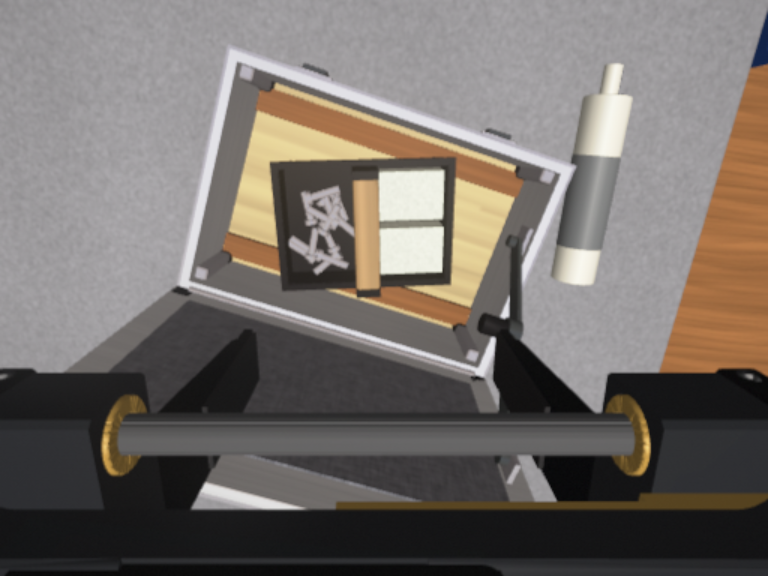

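The wrist view shows the bar from (365,167) to (370,296), the stud end at (492,325), the tray turned and the battens at both sides (zoomed pixels, factor 1.5).

Run:
```python
from h import *
p=np.load("chest.npy");k=np.load("w1.npy",allow_pickle=True).item()
B=lambda u,v,z: back(k,(u/1.5,v/1.5),z)
for n,u,v,z in(("+x+y rim",575,167,.11),("-x+y rim",231,47,.11),("-x-y rim",180,291,.11),("stud face",485,322,.172),("stud back",518,327,.172),("bar+y",366,169,.112),("bar-y",369,294,.112)):
    w=B(u,v,z);print(n,np.round(w,3),np.round(inv(p,w),4))
c=[B(u,v,.07) for u,v in((271,163),(455,158),(448,283),(283,290))]
print("tray mid",np.mean(c,0),inv(p,np.mean(c,0)))
for i,j in((1,0),(2,3)):
    d=c[i]-c[j];print(np.arctan2(d[1],d[0]),np.linalg.norm(d))
# best fit of tray pose: 4 rim corners, full 6dof, + bar ends
uv=np.array([(271,163),(455,158),(448,283),(283,290),(366,169),(369,294)])/1.5
M=np.array([(-.087,.063,.059),(.087,.063,.059),(.087,-.063,.059),(-.087,-.063,.059),(0,.055,.099),(0,-.055,.099)])
f=lambda q:(proj(k,R.from_rotvec(q[3:]).apply(M)+q[:3])-uv).ravel()
r=least_squares(f,[.55,-.11,.015,0,0,.1]);Q=R.from_rotvec(r.x[3:])
print(r.x,np.round(r.fun.reshape(-1,2),1));print("zyx",Q.as_euler("ZYX"));g=Q.apply([0,0,.089])+r.x[:3];print("grip",g,inv(p,g),"zaxis",Q.as_matrix()[:,2])
```

```text
+x+y rim [ 0.737 -0.03   0.11 ] [0.1604 0.1179 0.11  ]
-x+y rim [0.423 0.039 0.11 ] [-0.1608  0.1168  0.11  ]
-x-y rim [ 0.376 -0.185  0.11 ] [-0.1587 -0.1117  0.11  ]
stud face [ 0.662 -0.165  0.172] [ 0.1168 -0.0305  0.172 ]
stud back [ 0.691 -0.167  0.172] [ 0.1456 -0.0259  0.172 ]
bar+y [ 0.547 -0.05   0.112] [-0.0204  0.0567  0.112 ]
bar-y [ 0.561 -0.169  0.112] [ 0.019  -0.0559  0.112 ]
tray mid [ 0.55000477 -0.10888215  0.07      ] [-4.97383746e-03 -2.29580493e-05  7.00000000e-02]
0.12505362606494086 0.1829402626315593
0.1430798471106941 0.17728143450319878
[ 0.54694216 -0.10504681  0.03168891  0.01417731  0.07497815  0.11823801] [[-0.1 -0.5]
 [-0.6  0.1]
 [ 1.5  0.3]
 [-1.   0.2]
 [ 0.1  1.6]
 [ 0.1 -1.7]]
zyx [0.11898384 0.07396158 0.01860783]
grip [ 0.55366769 -0.10591057  0.12043022] [-0.00204265  0.00367235  0.12043022] zaxis [ 0.07556769 -0.00970524  0.99709344]
```

```bash
python3 -m crank '[[0,[-0.7,-1.2,0],-1.2],[0,[0,0,4],0],[0,[0,0,4],0],[0,[0,0,4],0],[0,[0,0,4],0],[0,[0,0,0],0]]' && python3 -m crank '[[0,[0,0,4],0],[0,[0,0,4],0],[0,[0,0,3],0],[0,[0,0,1.7],0],[0,[0,0,0],0],[0,[0,0,0],0]]' && python3 -m crank '[[0.85,[0,0,0],0],[0.85,[0,0,0],0],[0.85,[0,0,0],0],[0.85,[0,0,0],0],[0.85,[0,0,0],0],[0.85,[0,0,0],0]]' 12
```

```text
time: 4.68
eef_pos: [0.5505, -0.1027, 0.2271]
tool_rot: [0.998, 0.059, -0.002, -0.001]
ft_force: [0.4, 0.6, 0.7]
gripper_width: 0.0951
time: 5.42
eef_pos: [0.553, -0.1028, 0.1034]
tool_rot: [0.998, 0.06, 0.001, 0.0]
ft_force: [-0.0, 0.1, 0.4]
gripper_width: 0.0951
time: 6.18
eef_pos: [0.5523, -0.1023, 0.1016]
tool_rot: [0.998, 0.06, -0.0, 0.0]
ft_force: [-0.5, -0.3, -0.2]
gripper_width: 0.0409
```

```bash
python3 -m crank '[[0.85,[0,0,0],0],[0.85,[0,0,0],0],[0.85,[0,0,0],0],[0.85,[0,0,0],0]]'
```

```text
time: 6.68
eef_pos: [0.5521, -0.1022, 0.1016]
tool_rot: [0.998, 0.06, -0.0, -0.0]
ft_force: [-1.2, -0.1, 0.8]
gripper_width: 0.0248
```

```bash
python3 -m crank '[[0.85,[0,0,0],2.5],[0.85,[0,0,0],2.5],[0.85,[0,0,0],2.5],[0.85,[0,0,0],2.5]]' && python3 -m crank '[[0.85,[0,0,0.1],2.5],[0.85,[0,0,0.1],2.5],[0.85,[0,0,0.1],2.5],[0.85,[0,0,0.1],2],[0.85,[0,0,0],0],[0.85,[0,0,0],0]]'
python3 - <<'E'
from h import *
s=manip.read_state();im=cams.capture("wrist");t=cams.capture("top")
cv2.imwrite("pics/w2.png",np.vstack([im,cv2.resize(t[110:290,130:370],(512,384))])[:,:,::-1])
cv2.imwrite("pics/w2.png",cv2.resize(cv2.imread("pics/w2.png"),(0,0),fx=.78,fy=.78))
print(s["time"],s["eef_pos"],R.from_quat(s["tool_rot"]).as_euler("xyz"),s["ft_force"],s["torque"],s["gripper_width"])
E
```

```text
time: 7.18
eef_pos: [0.5525, -0.1025, 0.1014]
tool_rot: [1.0, -0.028, 0.0, 0.0]
ft_force: [0.5, -1.4, -3.7]
gripper_width: 0.0248
time: 7.92
eef_pos: [0.5529, -0.1027, 0.0992]
tool_rot: [0.994, -0.11, 0.001, 0.001]
ft_force: [-3.9, -0.8, 17.7]
gripper_width: 0.0272
7.925 [ 0.55288556 -0.10270416  0.09921701] [ 3.14079653e+00 -2.45295056e-03 -2.19736751e-01] [-3.94026897 -0.76980198 17.71335586] [-0.08745749  0.89184352  0.29587781] 0.027155341654222474
```

View pics/w2.png

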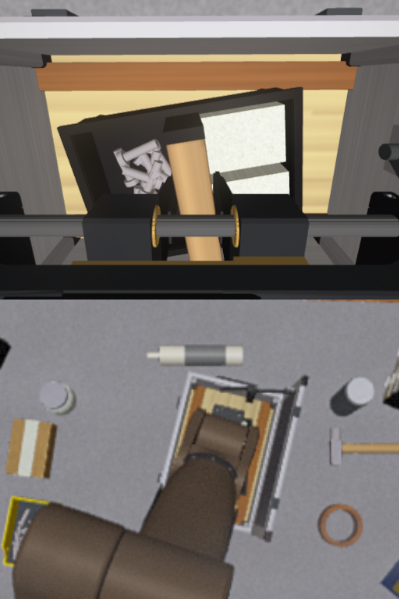

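The bar slipped in the pads: about 9° of turn is still missing, and I pressed it down with 18 N. I'll ease off and squeeze harder so the flat pads align the bar.

```bash
python3 -m crank '[[0.9,[0,0,-0.3],0],[0.9,[0,0,-0.2],0],[0.9,[0,0,0],0],[0.9,[0,0,0],0],[0.9,[0,0,0],0],[0.9,[0,0,0],0]]' 50
python3 - <<'E'
from h import *
s=manip.read_state();im=cams.capture("wrist")
cv2.imwrite("pics/w3.png",im[:,:,::-1])
print(s["time"],s["eef_pos"],R.from_quat(s["tool_rot"]).as_euler("xyz"),s["ft_force"],s["torque"],s["gripper_width"])
E
```

```text
time: 8.78
eef_pos: [0.5523, -0.1023, 0.1025]
tool_rot: [0.994, -0.11, -0.0, 0.0]
ft_force: [-0.8, 0.5, -6.1]
gripper_width: 0.0239
8.775 [ 0.552308   -0.10226795  0.10252114] [ 3.14153511e+00  1.13004586e-04 -2.20572599e-01] [-0.75936186  0.49279945 -6.05919247] [ 0.0284607   0.02665758 -0.00521485] 0.02392065770550419
```

View pics/w3.png

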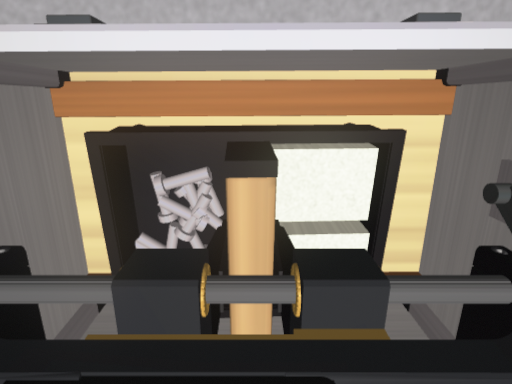

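Run:
```python
from h import *
p=np.load("chest.npy");k=cams.get_calibration("wrist")
for n,u,v,z in(("batten inner",250,115,.017),("batten inner R",430,114,.017),("batten outer",250,81,.017),("chest rim in +y",250,48,.11),("tray rim L",95,133,.072),("tray rim R",400,129,.072),("bar end",250,145,.114),("barL",227,200,.114),("barR",275,200,.114),("stud",490,193,.172)):
    w=back(k,(u,v),z);print(n,np.round(inv(p,w)*1e3,1))
print(inv(p,manip.read_state()["eef_pos"]))
```

```text
batten inner [-3.6 75.5 17. ]
batten inner R [133.7  76.   17. ]
batten outer [ -3.5 100.   17. ]
chest rim in +y [ -3.3 108.6 110. ]
tray rim L [-96.5  67.7  72. ]
tray rim R [86.1 69.7 72. ]
bar end [ -3.4  66.2 114. ]
barL [-14.9  39.1 114. ]
barR [  8.9  39.  114. ]
stud [ 67.2  60.1 172. ]
[-0.00415406  0.00690208  0.10255976]
```

Tray centred between the battens relative to the picture bias. I'll set it down.

```bash
python3 -m crank '[[0.9,[0,0,0.2],0],[0.9,[0,0,0.2],0],[0.9,[0,0,0],0]]' && python3 -m crank '[[0.9,[0,0,0.15],0],[0.9,[0,0,0.15],0],[0.9,[0,0,0],0]]'
```

```text
time: 9.2
eef_pos: [0.5523, -0.1021, 0.0987]
tool_rot: [0.994, -0.11, -0.0, -0.0]
ft_force: [-2.1, -0.1, -1.8]
gripper_width: 0.024
time: 9.57
eef_pos: [0.5519, -0.1018, 0.0962]
tool_rot: [0.994, -0.11, -0.0, -0.0]
ft_force: [-5.2, 5.2, 6.2]
gripper_width: 0.0238
```

```bash
python3 -m crank '[[0.3,[0,0,0],0],[0.3,[0,0,0],0],[0.3,[0,0,0],0],[0.3,[0,0,0],0],[0.3,[0,0,-2],0],[0.3,[0,0,-4],0],[0.3,[0,0,-5],0],[0.3,[0,0,-5],0],[0.3,[0,0,-5],0],[0.3,[0,0,-4],0]]'
python3 -m crank '[[1,[0,-1,-3],0],[1,[0,-1,0],0],[1,[0,0,0],0]]'
python3 - <<'E'
from h import *
s=manip.read_state();k=cams.get_calibration("wrist");im=cams.capture("wrist")
np.save("w4.npy",dict(k),allow_pickle=True)
cv2.imwrite("pics/w4.png",cv2.resize(im,(0,0),fx=1.5,fy=1.5)[:,:,::-1])
print(s["time"],s["eef_pos"],s["gripper_width"],s["ft_force"])
E
```

```text
time: 10.82
eef_pos: [0.5523, -0.1023, 0.3479]
tool_rot: [0.994, -0.11, 0.001, 0.0]
ft_force: [-0.0, -0.9, -0.0]
gripper_width: 0.0665
time: 11.2
eef_pos: [0.5565, -0.0822, 0.3746]
tool_rot: [0.994, -0.11, -0.001, -0.0]
ft_force: [0.1, 0.5, -0.4]
gripper_width: 0.0423
11.2 [ 0.55647454 -0.082182    0.37462988] 0.04230113474727704 [ 0.11471526  0.49986512 -0.4454869 ]
```

View pics/w4.png

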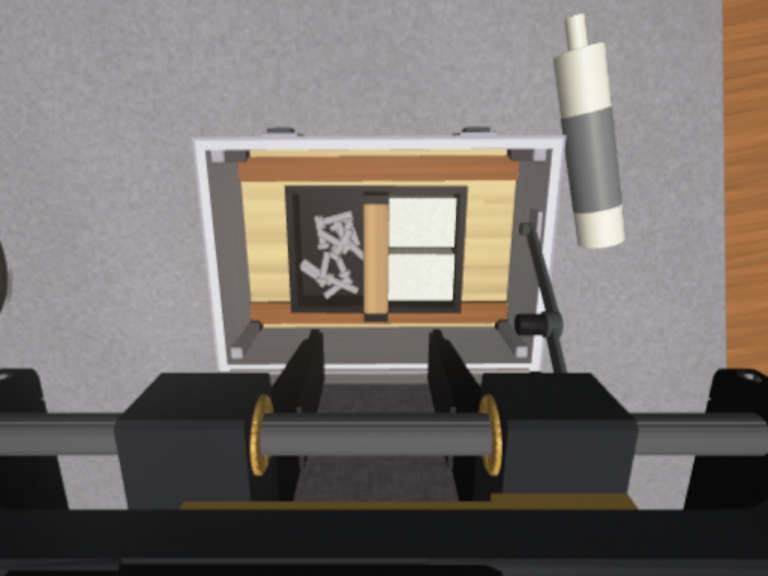

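The tray now looks square: rim (286..467, 187..312), battens at rows 181 and 303, stud at (533,324). A numeric fit will check whether it is level and down.

```bash
cat > fit.py <<'E'
from h import *
k=np.load("w4.npy",allow_pickle=True).item()
# chest points (outer rim front corners, inner rim, batten inner edges at ends)
C=np.array([(-.16,.111,.11),(.16,.111,.11),(-.152,.07,.017),(.152,.07,.017),(-.152,-.111,.11),(-.152,.096,.017)])
cu=np.array([(194,139),(565,137),(243,181),(518,180),(222,371),(240,158)])/1.5
use=[0,1,2,3,5]
r=least_squares(lambda q:(proj(k,W(q[:3],C[use])+[0,0,q[3]])-cu[use]).ravel(),[.555,-.11,-.22,0],loss="soft_l1",x_scale=.01);c=r.x
print("chest",c,np.round(r.fun.reshape(-1,2),1))
uv=np.array([(286,187),(467,186),(461,312),(292,313),(376,193),(376,320)])/1.5
M=np.array([(-.087,.063,.059),(.087,.063,.059),(.087,-.063,.059),(-.087,-.063,.059),(0,.055,.099),(0,-.055,.099)])
r=least_squares(lambda q:(proj(k,R.from_rotvec(q[3:]).apply(M)+q[:3])-uv).ravel(),[.55,-.11,.015,0,0,-.22],loss="soft_l1",x_scale=.01)
print(np.round(r.fun.reshape(-1,2),1));Q=R.from_rotvec(r.x[3:])
print("tray",r.x[:3],"rel chest",inv(c,r.x[:3]-[0,0,c[3]]),"yaw rel",Q.as_euler("ZYX")[0]-c[2],"tilt",Q.as_euler("ZYX")[1:])
for z in(.167,.172,.177):
  for u,v in((519,325),(547,323)): w=back(k,(u/1.5,v/1.5),z);print("stud",z,w,inv(c,w))
E
python3 fit.py
```

```text
chest [ 0.55710437 -0.10488604 -0.21328702 -0.00134068] [[ 2.3  0.7]
 [-0.3  0.3]
 [-1.4  0.1]
 [ 1.1 -0.5]
 [-0.9 -1.1]]
[[-0.1 -0.2]
 [-0.2 -0.1]
 [ 0.7  0.4]
 [-0.5 -0. ]
 [-0.1  1.7]
 [ 0.2 -2.7]]
tray [ 0.55323848 -0.1031054   0.02391757] rel chest [-0.0041552   0.00092198  0.02525825] yaw rel -0.001877922280379668 tilt [-0.00488674 -0.07440768]
stud 0.167 [ 0.66129105 -0.16894919  0.167     ] [ 0.11538634 -0.04055793  0.167     ]
stud 0.167 [ 0.68448973 -0.17227015  0.167     ] [ 0.1387623 -0.0388931  0.167    ]
stud 0.172 [ 0.6601027  -0.16669171  0.172     ] [ 0.11374706 -0.03860315  0.172     ]
stud 0.172 [ 0.68298243 -0.16996701  0.172     ] [ 0.13680164 -0.0369612   0.172     ]
stud 0.177 [ 0.65891435 -0.16443423  0.177     ] [ 0.11210779 -0.03664837  0.177     ]
stud 0.177 [ 0.68147513 -0.16766388  0.177     ] [ 0.13484098 -0.03502931  0.177     ]
```

```bash
cat >> fit.py <<'E'
print("--- level fits")
for z0,roll in((.008,0),(.0125,-.083),(.0125,.083),(.017,0)):
  g=lambda q:(proj(k,W(c,R.from_euler("ZX",[q[2],roll]).apply(M)+[q[0],q[1],z0])+[0,0,c[3]])-uv).ravel()
  r=least_squares(g,[0,0,0]);print(z0,roll,np.round(r.x,4),r.cost,np.round(r.fun.reshape(-1,2),1).tolist())
E
python3 fit.py | sed -n '/---/,$p'
python3 - <<'E'
import cv2
im=cv2.imread("pics/w4.png");cv2.imwrite("pics/w4z.png",cv2.resize(im[130:380,180:580],(800,500),interpolation=cv2.INTER_CUBIC))
E
```

```text
--- level fits
0.008 0 [-0.0045  0.0024 -0.0027] 34.678879804175445 [[1.5, 1.0], [-1.9, 1.2], [-1.9, -2.4], [1.9, -2.8], [0.1, 5.1], [0.3, -3.8]]
0.0125 -0.083 [-0.0045 -0.0024 -0.0027] 17.890852822588297 [[1.6, 1.0], [-2.0, 1.2], [-0.8, -0.6], [0.9, -1.0], [0.1, 2.6], [0.3, -4.1]]
0.0125 0.083 [-0.0045  0.0089 -0.0028] 49.59766099736979 [[0.2, 0.5], [-0.7, 0.8], [-1.9, -3.7], [2.0, -4.1], [0.1, 7.2], [0.3, -2.9]]
0.017 0 [-0.0045  0.0042 -0.0027] 18.218682323448068 [[0.3, 0.3], [-0.7, 0.5], [-0.9, -1.6], [0.9, -2.0], [0.1, 4.4], [0.3, -2.8]]
```

View pics/w4z.png

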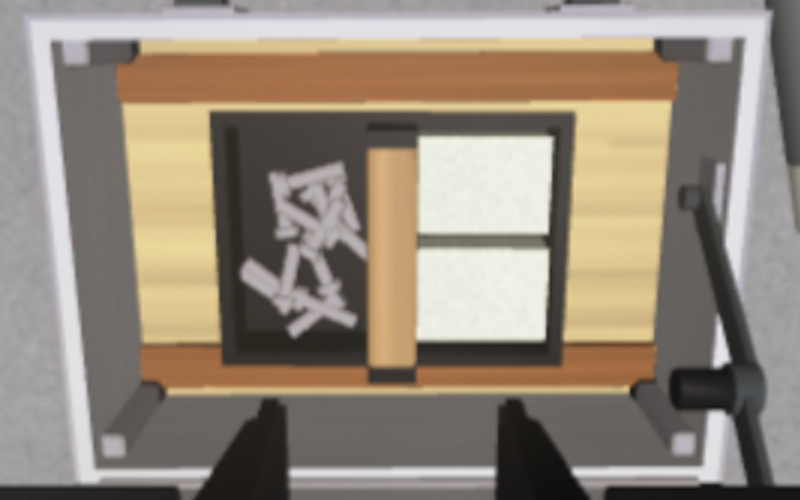

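Whether the -y feet are down is ambiguous to ±5 mm from this picture. I'll check by touch, pressing the bar top near each end with closed fingertips (seated bar top 0.107, so the TCP should read 0.121 at contact).

```bash
python3 -m crank '[[1,[0,-1.75,0],0],[1,[0,0,4],0],[1,[0,0,4],0],[1,[0,0,4],0],[1,[0,0,4],0],[1,[0,0,4],0],[1,[0,0,3],0],[1,[0,0,1.4],0],[1,[0,0,0],0]]' && python3 -m crank '[[1,[0,0,0.3],0],[1,[0,0,0],0]]' && python3 -m crank '[[1,[0,0,0.3],0],[1,[0,0,0],0]]' && python3 -m crank '[[1,[0,0,0.2],0],[1,[0,0,0],0]]'
```

```text
time: 12.38
eef_pos: [0.5604, -0.0653, 0.1311]
tool_rot: [0.994, -0.11, -0.001, -0.0]
ft_force: [-0.1, -0.4, 0.4]
gripper_width: 0.0003
time: 12.62
eef_pos: [0.5608, -0.0657, 0.1294]
tool_rot: [0.994, -0.11, 0.001, 0.0]
ft_force: [-0.5, -0.3, -0.3]
gripper_width: 0.0001
time: 12.88
eef_pos: [0.5605, -0.0657, 0.1257]
tool_rot: [0.994, -0.11, 0.0, 0.0]
ft_force: [0.5, 0.4, 0.1]
gripper_width: 0.0003
time: 13.12
eef_pos: [0.5605, -0.0657, 0.1235]
tool_rot: [0.994, -0.11, -0.0, 0.0]
ft_force: [-0.1, -0.0, 0.8]
gripper_width: 0.0009
```

```bash
python3 -m crank '[[1,[0,0,0.2],0],[1,[0,0,0],0]]' && python3 -m crank '[[1,[0,0,0.1],0],[1,[0,0,0],0]]' && python3 -m crank '[[1,[0,0,0.1],0],[1,[0,0,0],0]]'
```

```text
time: 13.38
eef_pos: [0.5605, -0.0657, 0.1215]
tool_rot: [0.994, -0.11, -0.0, 0.0]
ft_force: [0.6, -0.1, -0.2]
gripper_width: 0.0003
time: 13.62
eef_pos: [0.5605, -0.0657, 0.1213]
tool_rot: [0.994, -0.11, 0.0, 0.0]
ft_force: [-2.5, 0.4, 7.8]
gripper_width: 0.0008
time: 13.88
eef_pos: [0.5606, -0.0657, 0.1212]
tool_rot: [0.994, -0.11, 0.001, 0.0]
ft_force: [-5.2, 0.7, 18.4]
gripper_width: 0.0002
```

The +y end is rigid at 0.1212, which is the seated height. Now the -y end.

```bash
python3 -m crank '[[1,[0,0,-1.2],0],[1,[0,3.7,0],0],[1,[0,3.8,0],0],[1,[0,0,0.6],0],[1,[0,0,0],0]]' && python3 -m crank '[[1,[0,0,0.2],0],[1,[0,0,0],0]]' && python3 -m crank '[[1,[0,0,0.2],0],[1,[0,0,0.1],0],[1,[0,0,0],0]]' && python3 -m crank '[[1,[0,0,0.1],0],[1,[0,0,0],0]]'
```

```text
time: 14.5
eef_pos: [0.544, -0.1385, 0.1253]
tool_rot: [0.994, -0.11, -0.0, -0.0]
ft_force: [0.2, 0.2, 0.2]
gripper_width: 0.0004
time: 14.75
eef_pos: [0.5442, -0.1381, 0.1235]
tool_rot: [0.994, -0.11, -0.0, 0.0]
ft_force: [0.1, 0.4, 0.6]
gripper_width: 0.0007
time: 15.12
eef_pos: [0.5443, -0.1386, 0.1213]
tool_rot: [0.994, -0.11, 0.0, -0.0]
ft_force: [-1.7, 2.1, 7.1]
gripper_width: 0.0003
time: 15.38
eef_pos: [0.5442, -0.1386, 0.1212]
tool_rot: [0.994, -0.11, 0.001, 0.0]
ft_force: [-6.6, 3.2, 18.6]
gripper_width: 0.0002
```

Both ends are rigid at 0.1212, so the tray is level and down on four feet. Next I go up and over to just +y of the knee stud.

```bash
python3 -m crank '[[1,[0,0,-4.5],0],[1,[0,-2.9,-4.5],0],[1,[4.3,0,0],0],[1,[4.3,0,0],0],[1,[4.2,0,0],0],[1,[0,0,0.9],0],[1,[0,0,0],0],[1,[0,0,0],0]]'
python3 - <<'E'
from h import *
np.save("chest.npy",[.5568,-.105,-.2142])
p=np.load("chest.npy");s=manip.read_state();print(inv(p,s["eef_pos"]))
k=cams.get_calibration("wrist");im=cams.capture("wrist")
st=proj(k,W(p,np.array([(.114,-.037,.172),(.137,-.037,.172)])));print(st)
for q in st: cv2.circle(im,tuple(np.int32(q)),2,(0,255,0),-1)
cv2.imwrite("pics/w5.png",im[:,:,::-1])
E
```

```text
time: 16.38
eef_pos: [0.6747, -0.1384, 0.2009]
tool_rot: [0.994, -0.11, -0.0, 0.0]
ft_force: [-1.2, 0.3, -0.3]
gripper_width: 0.0006
[ 0.12230877 -0.00754933  0.20092176]
[[237.23261013 267.97858427]
 [271.2345889  267.8053913 ]]
```

View pics/w5.png

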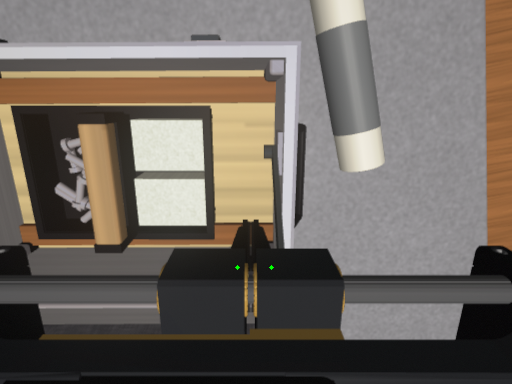

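```bash
python3 -m crank '[[1,[0,0.8,0.8],0],[1,[0,0.45,0.4],0],[1,[0,0,0],0]]' && python3 -m crank '[[1,[0,0.3,0.25],0],[1,[0,0.3,0.25],0],[1,[0,0,0],0]]' && python3 -m crank '[[1,[0,0.25,0.25],0],[1,[0,0.25,0.25],0],[1,[0,0.25,0.3],0],[1,[0,0,0],0]]'
```

```text
time: 16.8
eef_pos: [0.6723, -0.1513, 0.1882]
tool_rot: [0.994, -0.11, -0.0, -0.0]
ft_force: [-0.1, -0.1, -0.0]
gripper_width: 0.0004
time: 17.18
eef_pos: [0.6713, -0.1568, 0.1835]
tool_rot: [0.994, -0.11, -0.0, 0.0]
ft_force: [-0.5, 0.0, -0.5]
gripper_width: 0.0004
time: 17.68
eef_pos: [0.6696, -0.1642, 0.1753]
tool_rot: [0.994, -0.11, -0.0, 0.0]
ft_force: [0.9, 0.5, 0.8]
gripper_width: 0.0002
```

```bash
python3 -m crank '[[1,[0,0.3,0.35],0],[1,[0,0.3,0.35],0],[1,[0,0.3,0.4],0],[1,[0,0,0],0]]'
python3 - <<'E'
from h import *
p=np.load("chest.npy");print(inv(p,manip.read_state()["eef_pos"]))
im=cams.capture("wrist");a=cams.capture("side");t=cams.capture("top")
for n in("knee_stud",):
  print([(r["position"],r["p"]) for c in("wrist","side","top") for r in cams.search_frame(c,n)])
im=im[190:320,190:370]
cv2.imwrite("pics/w6.png",np.hstack([cv2.resize(im,(400,300)),cv2.resize(a[160:310,160:360],(400,300))])[:,:,::-1])
E
```

```text
time: 18.18
eef_pos: [0.6682, -0.1721, 0.1656]
tool_rot: [0.994, -0.11, 0.001, -0.0]
ft_force: [0.0, 7.4, 9.9]
gripper_width: 0.0005
[ 0.12306716 -0.04185398  0.16558024]
[([279.2, 170.4], 0.85), ([207.3, 119.0], 0.32), ([270.3, 258.0], 0.59), ([275.9, 246.0], 0.31), ([352.1, 198.2], 0.7)]
```

View pics/w6.png

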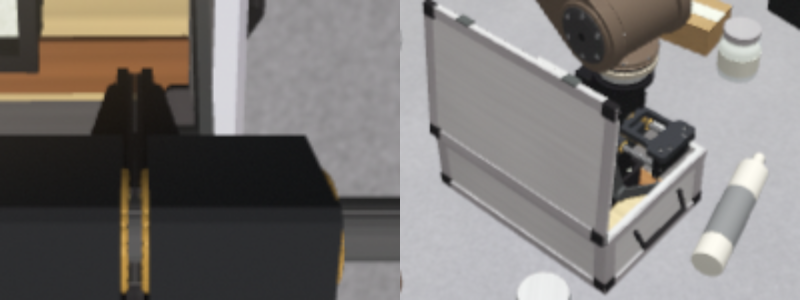

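```bash
python3 -m crank '[[1,[0,0.25,0.35],0],[1,[0,0.25,0.35],0],[1,[0,0,0],0]]' && python3 -m crank '[[1,[0,0.2,0.4],0],[1,[0,0.2,0.4],0],[1,[0,0,0],0]]'
```

```text
time: 18.85
eef_pos: [0.6697, -0.1728, 0.1637]
tool_rot: [0.994, -0.109, 0.005, -0.002]
ft_force: [2.2, 35.6, 41.9]
gripper_width: 0.0005
time: 19.23
eef_pos: [0.6727, -0.1728, 0.1593]
tool_rot: [0.994, -0.107, 0.01, -0.003]
ft_force: [15.1, 62.1, 58.7]
gripper_width: 0.0006
```

Force jumped to 85 N, so something is jammed. Backing off and looking.

```bash
python3 -m crank '[[1,[0,-0.6,-0.8],0],[1,[0,-1,-1],0],[1,[0,-2,-2],0],[1,[0,-3,-4],0],[1,[0,-3,-5],0],[1,[0,-1,-4],0],[1,[-3,0,0],0],[1,[-3,0,0],0],[1,[0,0,0],0]]'
python3 - <<'E'
from h import *
p=np.load("chest.npy");print(inv(p,manip.read_state()["eef_pos"]))
k=cams.get_calibration("wrist");np.save("w7.npy",dict(k),allow_pickle=True)
im=cams.capture("wrist");print([(r["position"],r["p"]) for r in cams.search_frame("wrist","knee_stud")])
a=cams.capture("side")
cv2.imwrite("pics/w7full.png",im[:,:,::-1]);cv2.imwrite("pics/side7.png",a[:,:,::-1])
t=cams.capture("top");cv2.imwrite("pics/top7.png",t[:,:,::-1])
z=np.vstack([cv2.resize(im,(600,450),interpolation=2)])
s=cv2.resize(a[160:310,200:320],(200,250),interpolation=2);s2=cv2.resize(t[130:250,220:316],(200,250),interpolation=2)
cv2.imwrite("pics/w7.png",np.hstack([cv2.copyMakeBorder(z,0,50,0,0,0),np.vstack([s,s2])])[:,:,::-1])
E
```

```text
time: 20.35
eef_pos: [0.6291, -0.0651, 0.3179]
tool_rot: [0.994, -0.11, -0.0, 0.0]
ft_force: [0.7, -0.2, 0.1]
gripper_width: 0.0005
[0.06215099 0.05432258 0.31793995]
[([314.0, 207.8], 0.69)]
```

View pics/w7.png

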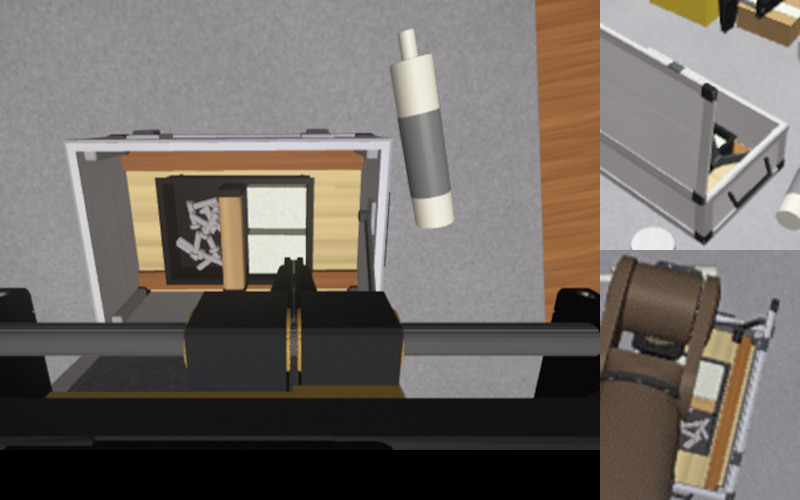

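Run:
```python
from h import *
p=np.load("chest.npy")
for c in("side","top","wrist"):
    k=cams.get_calibration(c);im=cams.capture(c)
    for n in("knee_stud","stay_knee","lid"):
        for r in cams.cut_out(c,n)[:2]:
            y,x=np.nonzero(r["region"]);print(c,n,r["position"],r["p"],len(x),(x.min(),x.max(),y.min(),y.max()) if len(x) else 0)
    if c=="wrist":continue
    for d in(0,.2,.4,.6,.8):
        th=.9023-d;s=W(p,np.array([.125,.029-.107*np.cos(th),.088+.107*np.sin(th)]));print(c,d,np.round(proj(k,s),1))
    ph=[0,.1,.2,.3]
    for f in ph:
        a=np.pi/2+.052-f;print("lidedge+x",f,np.round(proj(k,W(p,np.array([[sx*.163,-.111+.222*np.cos(a),.112+.222*np.sin(a)]for sx in(1,-1)]))),1).tolist())
```

```text
side knee_stud [269.4, 258.9] 0.67 138 (np.int64(267), np.int64(285), np.int64(244), np.int64(260))
side knee_stud [222.1, 218.8] 0.55 6684 (np.int64(172), np.int64(271), np.int64(160), np.int64(282))
side stay_knee [269.1, 248.5] 0.55 53 (np.int64(266), np.int64(271), np.int64(245), np.int64(256))
side lid [225.3, 217.8] 0.85 6720 (np.int64(172), np.int64(270), np.int64(160), np.int64(282))
side lid [276.3, 245.0] 0.68 178 (np.int64(268), np.int64(280), np.int64(235), np.int64(253))
side 0 [[271.9 241.7]]
side 0.2 [[268.1 248.8]]
side 0.4 [[265.1 255.9]]
side 0.6 [[262.9 262.7]]
side 0.8 [[261.8 268.9]]
lidedge+x 0 [[263.5, 220.4], [166.6, 164.7]]
lidedge+x 0.1 [[269.6, 215.3], [173.0, 160.9]]
lidedge+x 0.2 [[275.6, 211.1], [179.2, 157.8]]
lidedge+x 0.3 [[281.2, 207.7], [185.3, 155.5]]
top knee_stud [288.2, 166.3] 0.47 72 (np.int64(284), np.int64(295), np.int64(164), np.int64(174))
top lid [295.2, 197.6] 0.96 417 (np.int64(280), np.int64(305), np.int64(153), np.int64(251))
top 0 [[280.  168.2]]
top 0.2 [[283.8 169.9]]
top 0.4 [[286.6 171.4]]
top 0.6 [[288.3 172.8]]
top 0.8 [[288.9 173.9]]
lidedge+x 0 [[311.6, 154.6], [288.5, 254.1]]
lidedge+x 0.1 [[304.9, 153.0], [281.7, 252.4]]
lidedge+x 0.2 [[298.2, 151.5], [274.8, 250.7]]
lidedge+x 0.3 [[291.5, 150.3], [268.0, 249.0]]
wrist knee_stud [312.7, 205.5] 0.56 493 (np.int64(304), np.int64(319), np.int64(179), np.int64(247))
wrist knee_stud [194.2, 193.5] 0.31 11524 (np.int64(132), np.int64(266), np.int64(149), np.int64(247))
wrist lid [106.2, 317.2] 0.69 3313 (np.int64(44), np.int64(253), np.int64(303), np.int64(334))
```

Measured: lid has swung about 0.1 rad and the stud has moved Δθ≈0.4–0.6, so the knee is bent about 0.85 rad, which counts as broken. Now I go over and behind the lid to push it shut.

```bash
python3 -m crank '[[1,[-3,0,-4],0],[1,[-3.2,0,-3],0],[1,[0,5.2,0],0],[1,[0,5.2,0],0],[1,[0,5.2,0],0],[1,[0,5.3,0],0],[1,[0,0,0],0],[1,[0,0,3],0],[1,[0,0,2.7],0],[1,[0,0,0],0]]'
python3 - <<'E'
from h import *
print(inv(np.load("chest.npy"),manip.read_state()["eef_pos"]))
E
```

```text
time: 22.4
eef_pos: [0.5239, -0.2544, 0.3294]
tool_rot: [0.994, -0.11, -0.001, -0.001]
ft_force: [-0.1, -0.7, 1.1]
gripper_width: 0.0007
[-0.00042971 -0.1529369   0.32935963]
```

```bash
python3 -m crank '[[1,[0,-2.2,1.2],0],[1,[0,-2.2,0],0],[1,[0,0,0],0]]' && python3 -m crank '[[1,[0,-1.1,0.2],0],[1,[0,-1.1,0.2],0],[1,[0,0,0],0]]' && python3 -m crank '[[1,[0,-1.6,0.4],0],[1,[0,-1.6,0.5],0],[1,[0,0,0],0]]'
```

```text
time: 22.78
eef_pos: [0.5344, -0.2104, 0.3195]
tool_rot: [0.994, -0.109, 0.001, 0.0]
ft_force: [-0.6, 0.5, 1.0]
gripper_width: 0.0002
time: 23.15
eef_pos: [0.5387, -0.1901, 0.3145]
tool_rot: [0.994, -0.11, -0.0, -0.0]
ft_force: [0.2, 0.5, 0.9]
gripper_width: 0.0003
time: 23.52
eef_pos: [0.5456, -0.1582, 0.305]
tool_rot: [0.994, -0.109, -0.001, -0.0]
ft_force: [-0.4, -0.2, -0.2]
gripper_width: 0.0006
```

```bash
cat > lid.py <<'E'
from h import *
p=np.load("chest.npy")
s=manip.read_state();print(s["time"],inv(p,s["eef_pos"]),s["ft_force"])
im=cams.capture("side");k=cams.get_calibration("side")
for r in cams.cut_out("side","lid")[:2]:
    y,x=np.nonzero(r["region"]);print("side lid",r["p"],len(x),x.min(),x.max(),y.min(),y.max())
t=cams.capture("top")
for r in cams.cut_out("top","lid")[:2]:
    y,x=np.nonzero(r["region"]);print("top lid",r["p"],len(x),x.min(),x.max(),y.min(),y.max())
kt=cams.get_calibration("top")
for deg in(90,80,70,60,50,30,10,0):
    a=np.radians(deg);q=W(p,np.array([[sx*.163,-.111+r*np.cos(a),.112+r*np.sin(a)]for r in(.222,0) for sx in(1,-1)]))
    u=proj(k,q);v=proj(kt,q);print(deg,"side",np.round([u.min(0),u.max(0)]).tolist(),"top",np.round([v.min(0),v.max(0)]).tolist())
cv2.imwrite("pics/l_%.2f.png"%s["time"],np.vstack([im,t])[:,:,::-1])
E
python3 lid.py
```

```text
23.525 [ 0.00040413 -0.05432811  0.30496171] [-0.39182621 -0.19358298 -0.23340425]
side lid 0.74 7912 175 287 154 282
top lid 0.54 321 278 302 150 218
90 side [[170.0, 163.0], [267.0, 280.0]] top [[280.0, 154.0], [308.0, 253.0]]
80 side [[179.0, 157.0], [277.0, 280.0]] top [[273.0, 151.0], [300.0, 250.0]]
70 side [[179.0, 154.0], [287.0, 280.0]] top [[261.0, 149.0], [300.0, 250.0]]
60 side [[179.0, 153.0], [295.0, 280.0]] top [[251.0, 148.0], [300.0, 250.0]]
50 side [[179.0, 155.0], [302.0, 280.0]] top [[241.0, 147.0], [300.0, 250.0]]
30 side [[179.0, 163.0], [311.0, 280.0]] top [[228.0, 147.0], [300.0, 250.0]]
10 side [[179.0, 178.0], [315.0, 280.0]] top [[222.0, 150.0], [300.0, 250.0]]
0 side [[179.0, 187.0], [314.0, 280.0]] top [[222.0, 152.0], [300.0, 250.0]]
```

Lid is at about 70° open, following the finger, stay folding freely. Continuing along the arc.

```bash
python3 -m crank '[[1,[0,-1.5,0.7],0],[1,[0,-1.5,0.8],0],[1,[0,-1.35,0.9],0],[1,[0,-1.35,1],0],[1,[0,0,0],0]]' && python3 -m crank '[[1,[0,-1.2,1.2],0],[1,[0,-1.2,1.2],0],[1,[0,-1,1.3],0],[1,[0,-0.9,1.4],0],[1,[0,0,0],0]]' && python3 lid.py | head -3
```

```text
time: 24.35
eef_pos: [0.5578, -0.1028, 0.2704]
tool_rot: [0.994, -0.109, -0.001, -0.0]
ft_force: [0.2, 0.4, -0.1]
gripper_width: 0.0006
time: 24.98
eef_pos: [0.5671, -0.0613, 0.2192]
tool_rot: [0.994, -0.11, -0.001, -0.0]
ft_force: [-0.8, 0.3, -0.3]
gripper_width: 0.0
24.975 [0.00078704 0.04488552 0.21922042] [-0.83627206  0.25194703 -0.32055469]
side lid 0.87 8142 176 312 166 281
top lid 0.6 2795 242 302 147 250
```

```bash
python3 -m crank '[[1,[0,-0.7,1.5],0],[1,[0,-0.7,1.5],0],[1,[0,-0.45,1.6],0],[1,[0,-0.4,1.6],0],[1,[0,0,0],0]]' && python3 -m crank '[[1,[0,-0.2,1.2],0],[1,[0,-0.1,1],0],[1,[0,0,0.6],0],[1,[0,0,0],0]]'  && python3 lid.py | head -3
```

```text
time: 25.8
eef_pos: [0.5719, -0.0398, 0.157]
tool_rot: [0.994, -0.11, -0.001, -0.0]
ft_force: [-0.0, -1.1, -0.1]
gripper_width: 0.0003
time: 26.3
eef_pos: [0.5731, -0.0372, 0.134]
tool_rot: [0.994, -0.11, 0.001, 0.0]
ft_force: [-13.0, 2.4, 40.9]
gripper_width: 0.0003
26.3 [0.00146304 0.06974334 0.13401192] [-13.03061933   2.42607695  40.86919379]
side lid 0.97 6387 177 313 186 280
top lid 0.69 3292 241 300 152 250
```

Contact at tip height 0.120 m, the outer face of an 8 mm lid shut on z=0.112. I'll retreat and verify.

```bash
python3 -m crank '[[1,[0,0,-1],0],[1,[0,0,-4],0],[1,[0,0,-5],0],[1,[0,0,-5],0],[1,[-5,0,-5],0],[1,[-5,0,0],0],[1,[-5,0,0],0],[1,[-5,0,0],0],[1,[0,0,0],0],[1,[0,0,0],0]]' && python3 lid.py
python3 - <<'E'
import cv2,glob
im=cv2.imread(sorted(glob.glob("pics/l_*.png"))[-1])
import numpy as np
a=cv2.resize(im[130:350,120:370],(398,350));b=cv2.resize(im[384+110:384+290,130:380],(402,290))
cv2.imwrite("pics/fin.png",np.hstack([a,cv2.copyMakeBorder(b,0,60,0,0,0)]))
E
```

```text
time: 27.75
eef_pos: [0.3841, 0.0051, 0.3251]
tool_rot: [0.994, -0.11, 0.001, 0.0]
ft_force: [-0.8, -0.7, -0.2]
gripper_width: 0.0003
27.75 [-0.19212705  0.07090412  0.32505263] [-0.78646527 -0.66366082 -0.18378709]
side lid 0.69 6665 177 313 185 280
top lid 0.93 5075 222 300 151 249
90 side [[170.0, 163.0], [267.0, 280.0]] top [[280.0, 154.0], [308.0, 253.0]]
80 side [[179.0, 157.0], [277.0, 280.0]] top [[273.0, 151.0], [300.0, 250.0]]
70 side [[179.0, 154.0], [287.0, 280.0]] top [[261.0, 149.0], [300.0, 250.0]]
60 side [[179.0, 153.0], [295.0, 280.0]] top [[251.0, 148.0], [300.0, 250.0]]
50 side [[179.0, 155.0], [302.0, 280.0]] top [[241.0, 147.0], [300.0, 250.0]]
30 side [[179.0, 163.0], [311.0, 280.0]] top [[228.0, 147.0], [300.0, 250.0]]
10 side [[179.0, 178.0], [315.0, 280.0]] top [[222.0, 150.0], [300.0, 250.0]]
0 side [[179.0, 187.0], [314.0, 280.0]] top [[222.0, 152.0], [300.0, 250.0]]
```

View pics/fin.png

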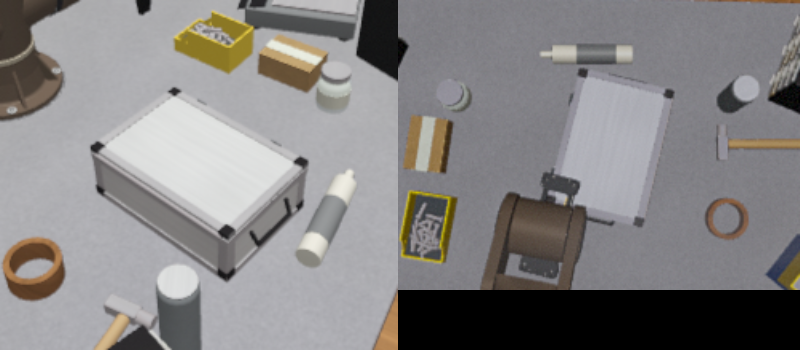

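The final picture shows the lid flat on the chest, corner to corner ((95,150)–(303,163) in the side view), the bystanders where they were, and the arm clear.

```bash
python3 -c "
from workcell import manip
print(manip.hand_in())"
```

```text
the job is handed in; nothing more can be done
None
```

The tray is seated, the stay is broken and the lid is shut. I handed the job in at about 28 s, and the system gives no verdict. One force spike (below) might count against the 40 N limit.

- **Tray:** I gripped the handle and turned the tray about 20° clockwise. The bar slipped at first with a 12 N grip, so I squeezed at 50 N to align it. I took the tray's weight by a few millimetres at most, then set it down. Pressing both ends of the bar top gave rigid contact at tip height 0.107 m, which is exactly the seated height, so all four feet are down. A camera fit had suggested a 0.07 rad tilt. The touch check contradicted it and I trusted the touch.
- **Stay:** I pressed the knee stud down and towards the lid. The images then put the bend at about 0.85 rad, well past the 0.35 that counts as broken.
- **Force spike:** At the end of the stud push the wrist force rose to about 87 N and I backed off. That is under the 120 N limit. I could not tell whether all of it went through the fingertips or partly through the gripper body, which has the 40 N limit.
- **Lid:** I pushed it over from behind and followed it down, and it stopped firmly with its outer face at 0.120 m, which is the shut height. After I retreated, its outline matched fully shut in the side and top pictures. The goods around the chest looked unmoved, and the robot was touching nothing.

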